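# Stopper the flask and lock it in the transport cradle

### The arm

A 7-joint arm with a two-finger parallel gripper is mounted at the origin on the work surface. World frame = base frame: x ahead of the robot, y to its left, z up, the work surface at z = 0. Lengths are in m, angles in rad, forces in N, time in s.
With the tool pointing down it reaches from about 0.425 to 0.875 m from the base axis. Payload 4.7 kg.
Tool frame: the origin (TCP) lies at the very end of the fingers, on their centre line; the grasp point (between the pads) lies 19 mm behind it (grip_point_offset is the distance from the TCP to the grasp point, in m); x points along the fingers, z is the direction in which the jaws open and shut, and the axes are right-handed (so a half turn about x gives the same grasp; the last joint's range is limited). The gripper opens to 87 mm and grips with 3 to 60 N. Pads are 19 mm wide; open, the fingers measure 117 mm over their backs; the gripper's body (75 mm by 190 mm) begins 51 mm behind the grasp point.
Start: joints at [1.114, 0.321, -0.07, 1.45, 0.023, 1.371, -0.057], TCP at [0.295, -0.579, 0.223] pointing down, gripper open.
Joint ranges: [-2.86, 2.86], [-0.3, 2.09], [-1.38, 1.24], [0.06, 2.45], [-1.56, 4.7], [0.09, 2.05], [-2.69, 2.69]. Speed limits (rad/s): [2.57, 2.57, 3.14, 3.14, 3.14, 3.14, 3.14].

### API

Orientations are given as a rotation vector (axis times angle).
In Python, from bench import get_state, get_image, calibration, close_job, grip_point_offset gives the robot as it stands.
- The arm moves only by the tool play_rows, never from a script. Its argument "targets" is a list of rows, each an object with "claw": the closure, from 0 (fully open) to 1 (shut); "linear": the shift along the tool's x, y, z as a fraction of full scale, a list of three; "rotation": the turn, a rotation vector about the tool's x, y, z as a fraction of full scale, a list of three. In form: [{"claw": claw, "linear": [x, y, z], "rotation": [wx, wy, wz]}, ...]. A call has 1 to 10 rows; each row shifts and turns the pose as measured when the row begins, along the tool's axes as they then stand; what a row does not reach is not made up. Full scale, the value 1, is 2.5 cm for a shift and 90 degrees for a turn. A row lasts 1/12 s, in which the tool goes at most 41.7 mm and 7.16 degrees, less where a joint would pass 70% of its speed; a pose out of reach is approached as far as the arm can. A call with a number of a shift or a turn outside -1 to 1 is refused whole. A call with a gripper value outside its range is refused whole. The fingers move at their own pace and stop on an object; "newtons" is the grip in N (left out, the last holds). Time passes only in rows, so rows that do not move let the fingers close. It gives the time, the measured TCP pose, the force and the opening at its end, in the units of the state.
- get_state(): the state, without advancing time (a new reading comes with each control period).
- get_image(name): name is "scene" or "top" or "wrist"; returns the picture (384x512x3 uint8, blue, green, red); there is no depth.
- calibration(name): a dict with "fx", "fy", "cx", "cy" (pixels), "rvec" (rotation vector, rad) and "tvec" (3), from world to camera coordinates, as OpenCV has them; the wrist camera has in their place "hand_eye" (4x4, takes a point from camera to tool coordinates, whose origin is the TCP and whose axes are the tool frame's). Camera axes: x right, y down, z forward; pixel columns grow to the right and rows downward; lengths in m; the calibration is good to about 2 mm. A picture is of the moment at which its call begins: read the wrist's pose just before it. calibration takes no time and is no camera call.
- close_job(): hands the job in, once; it reports no verdict.
The state is a dict: "time": time; "joint_positions": joint angles; "qd": joint speeds; "joint_torque": joint torques, N m; "position": TCP position; "tool_rot": TCP orientation; "ft_force": force on the tool from outside, world axes, zero at the start; "torque": the same for the moment, N m; "grip_width": opening from 0.0 (shut) to 1.0 (fully open).
Only numpy, scipy, OpenCV 4.12 (cv2) and the standard library are available. Lean on these libraries where they do the work, as an engineer would, in place of code of your own. Each camera call takes 0.05 s, during which the arm holds its last target. There are 200 camera calls.

### The job

Get the open flask in the transport cradle ready to be carried: set the stopper that fits its neck (the narrower of the two in the stand) fully home in it (sliding the keeper aside first if it is in the way), then slide the keeper (the steel arm with the upright black grip) along its rail fully to the end stop on that flask's side so that it covers the stopper. Leave the closed bottle, the wide stopper and everything else on the bench in place.

Things in the scene. Friction and masses are not known exactly. Their poses are not given: they have to be found in the camera images.
- cradle: White fixed tray, 180 (x) x 340 (y) x 20 mm, with two round wells 83 mm wide and 15 mm deep at y = -110 and +110 mm on its x = 0 line; origin at the centre of its underside. A steel rail runs along y at x = +70 mm (to 36 mm high), with a dark stop block 60 mm high at each end (y = +-162 mm).
- keeper (a joint): Keeper: carriage on the rail with a post (x = 64 to 80 mm) and a flat steel arm over the wells, 36 mm wide along y, x = -30 to +80 mm, underside 146 and top 156 mm above the bench. Value: its y in the cradle frame in m: -0.110 at the end stop over the -y well, 0 in the middle, +0.110 at the one over the +y well. Slides with about 3 N, stays where left.
- keeper_grip (a point): Centre of the top edge, 200 mm above the bench, of the black upright grip on the keeper's arm: a blade 60 mm along the cradle's x, 16 mm along its y (the sliding direction), 44 mm high.
- keeper_pad (a point): Centre of the underside of the keeper's arm, 146 mm above the bench, on the line of the wells (x = 0 in the cradle frame); 7 mm above a seated stopper's top when over a flask.
- flask: Open amber conical flask, 100 mm high, 78 mm wide at the foot, neck 42 mm outside; stands loosely in one of the two wells (foot 5 mm above the bench). Origin at the centre of its underside, z up.
- flask_mouth (a point): Centre of the flask's mouth in the plane of its rim, about 105 mm above the bench; bore 32 mm, the neck is straight for 28 mm and widens below.
- bottle: Closed amber bottle with a flat lid, 76 mm wide, 100 mm high, in the other well. Origin at the centre of its underside. Not to be moved.
- stand: White fixed stopper stand, 170 (x) x 80 (y) x 45 mm, to the left or right of the cradle, with two holes 37 mm wide at x = -45 and +45 mm; one stopper hangs by its head in each. Origin at the centre of its underside.
- stopper: The narrower dark rubber stopper, 64 mm long: tapered plug 30 mm long, 22 mm wide at the foot and 29 mm under the head, then a round head 44 mm wide and 34 mm high that rests on the stand or the flask's rim. Origin at the centre of the plug's foot, z up towards the head; the top of the head is at z = 64 mm.
- wide_stopper: The other stopper, same height but head 60 mm wide and plug 35 mm wide, too wide for the flask. Origin at the plug's foot. Leave it in the stand.
- tip_box: Fixed box of pipette tips, 125 (x) x 85 (y) x 60 mm, on the other side of the cradle from the stand. Origin under its centre.
- wash_bottle: Standing bottle, 64 mm wide, 170 mm high. Origin under its centre.
- reagent_jar: Standing jar, 72 mm wide, 110 mm high. Origin under its centre.
- beaker: White open beaker, 70 mm wide, 85 mm high. Origin under its centre.
- timer: Flat timer, 60 (x) x 75 (y) x 22 mm. Origin under its centre.
Mind the look-alikes: they are no part of the job. What is shaped like the stopper but blue or pink is not meant. What is shaped like the flask but red is not meant.

How it is judged:
By the outcome, as a careful person would: the job done as asked, in the order asked, and still so for the second after the job is handed in, with the robot touching nothing.
It also fails if it takes over 67 s, if anything falls off the work surface, if the arm or the gripper's body presses on something with over 40 N, if the wrist force passes 120 N, or if a joint passes its speed limit or range.

## Working session

There is one attempt and no reset: what is moved stays moved. The work goes in short steps, Python scripts to look and compute and a tool call to move; the robot and the scene stay as the last step left them, time stands still between calls to the robot, and variables do not carry over. Pictures are saved under pics/ and viewed, about 8 in all and at most 12, crops included, and the job is handed in when it is done.

Besides the shell and the picture viewer there is one more tool, called after "Request:" in YAML: its name, and indented under it one key for each argument. play_rows: Moves the arm, as the interface text tells. Shift numbers are shares of 2.5 cm and turn numbers shares of 90 degrees, none past 1 either way. Its arguments: {"type":"object","properties":{"targets":{"type":"array"},"newtons":{"type":"number"}},"required":["targets"]}

```bash
mkdir -p pics; python3 - <<'E'
from bench import *
import cv2
print(get_state(), grip_point_offset)
for n in ["scene","top","wrist"]: print(n,calibration(n))
for n in ["scene","top"]:
    cv2.imwrite(f"pics/{n}1.png",get_image(n))
E
```

```text
{'time': 0.0, 'joint_positions': array([ 1.11412287,  0.3218005 , -0.07008892,  1.45167526,  0.02260186,
        1.37077025, -0.05693373]), 'qd': array([-0.00077324, -0.00047685, -0.00046396,  0.00093227,  0.00113527,
        0.00146699,  0.00034428]), 'joint_torque': array([ 9.52438604e-04, -4.91292930e+01, -4.03137496e-01, -3.12530100e+01,
       -6.37513795e-02,  4.35461977e-02,  1.29146151e-04]), 'position': array([ 0.29453478, -0.57882785,  0.22147601]), 'tool_rot': array([ 0.85676732,  1.39754232, -0.85530854]), 'ft_force': array([ 0.14490679,  0.23785412, -0.38594269]), 'torque': array([ 0.02095949, -0.05219366,  0.02987223]), 'grip_width': 1.0004376231717942} 0.0187
scene {'fx': 478.27274050689704, 'fy': 478.27274050689704, 'cx': 246.6700188054029, 'cy': 193.50746659499035, 'rvec': array([ 2.27989718,  0.98280121, -0.33825303]), 'tvec': array([-0.30090463, -0.21590688,  1.71565884])}
top {'fx': 405.3168305397701, 'fy': 405.3168305397701, 'cx': 248.95790923181778, 'cy': 189.4603211411505, 'rvec': array([ 2.14045834, -2.11947976,  0.18941854]), 'tvec': array([-0.08087792,  0.52086626,  1.1879683 ])}
wrist {'fx': 340.107432175625, 'fy': 340.107432175625, 'cx': 253.1188660721969, 'cy': 196.19874458069233, 'hand_eye': array([[ 6.31799402e-04, -2.45286757e-01,  9.69450364e-01,
        -1.61972253e-01],
       [-1.50584366e-03, -9.69449691e-01, -2.45285605e-01,
         6.61964642e-02],
       [ 9.99998667e-01, -1.30486939e-03, -9.81861244e-04,
         4.48166388e-04],
       [ 0.00000000e+00,  0.00000000e+00,  0.00000000e+00,
         1.00000000e+00]])}
```

View pics/top1.png

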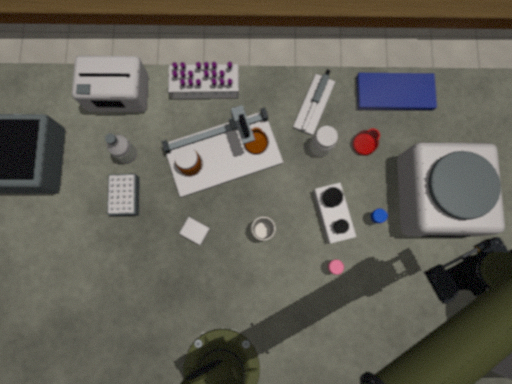

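View pics/scene1.png

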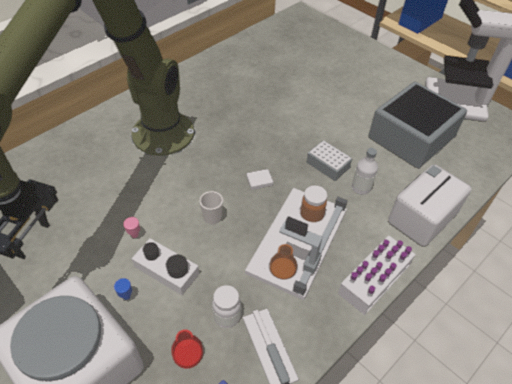

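The top view shows the cradle around (222,150), the bottle with its white lid at (187,160) and the open amber flask at (256,140). The keeper is near (243,125). The stand is at (335,212), with a wide dark stopper at (331,197) and a narrow one at (340,227). The look-alikes are blue (379,215), pink (336,267) and red (365,143). I'll enlarge to confirm which is which.

```bash
python3 - <<'E'
import cv2
a=cv2.imread("pics/top1.png")
c=cv2.resize(a[95:185,155:285],None,fx=5,fy=5,interpolation=cv2.INTER_CUBIC)
d=cv2.resize(a[175:250,310:360],(300,450),interpolation=cv2.INTER_CUBIC)
d=cv2.resize(a[175:250,310:352],(252,450),interpolation=cv2.INTER_CUBIC)
d=cv2.resize(a[175:250,310:360],(150*1,225),interpolation=cv2.INTER_CUBIC) if 0 else cv2.resize(a[180:250,312:360],(240,350),interpolation=cv2.INTER_CUBIC)
import numpy as np
# left: cradle x5 origin (155,95) cut to 550 wide
c=c[:, :]
o=np.zeros((600,800,3),np.uint8); o[:450,:650]=c; 
s=cv2.resize(a[183:248,310:360],None,fx=3,fy=3,interpolation=cv2.INTER_CUBIC)
o[600-s.shape[0]:,800-s.shape[1]:]=s
cv2.imwrite("pics/top1z.png",o)
E
```

```text
(no output)
```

View pics/top1z.png

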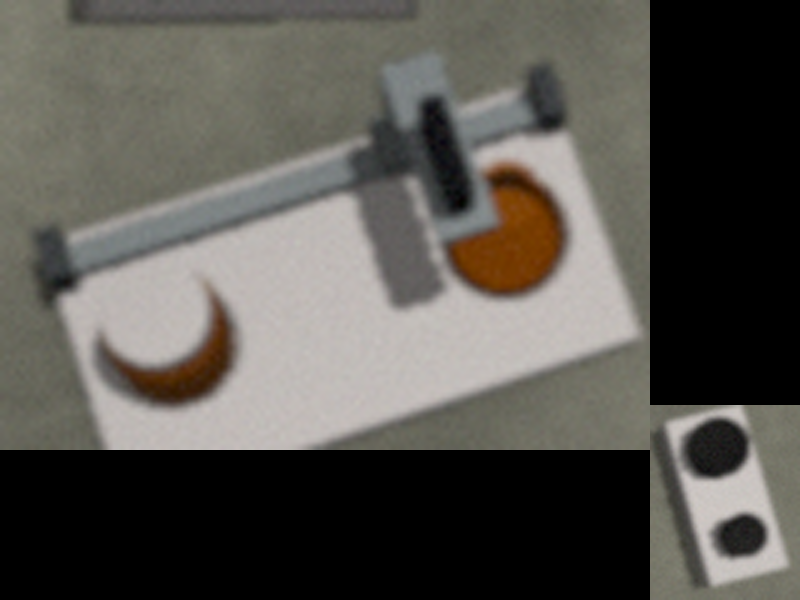

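The crop confirms that the keeper's arm overhangs the flask's mouth, so it must slide toward the bottle first. In the stand, the narrow stopper is at about (340,227) and the wide one at (332,197). Next I'll fit poses.

```bash
cat > h.py <<'E'
from bench import *
import cv2, numpy as np
from scipy.spatial.transform import Rotation as R
def ext(n,pos=None,rot=None):
    c=calibration(n); K=np.array([[c['fx'],0,c['cx']],[0,c['fy'],c['cy']],[0,0,1]])
    if n!="wrist": return K,R.from_rotvec(c['rvec']).as_matrix(),np.array(c['tvec'])
    H=np.eye(4);H[:3,:3]=R.from_rotvec(rot).as_matrix();H[:3,3]=pos
    W=np.linalg.inv(H@c['hand_eye']); return K,W[:3,:3],W[:3,3]
def bp(E,uv,z):
    K,r,t=E; d=r.T@np.linalg.inv(K)@[uv[0],uv[1],1]; o=-r.T@t
    return o+d*(z-o[2])/d[2]
def pj(E,p):
    K,r,t=E; q=K@(r@np.asarray(p)+t); return q[:2]/q[2]
def tool(rot): return R.from_rotvec(rot).as_matrix()
E
python3 - <<'E'
from h import *
E=ext("top")
cr=lambda u,v:(155+(u+.5)/5-.5,95+(v+.5)/5-.5)
st=lambda u,v:(310+(u-649.5)/3-.5,183+(v-404.5)/3-.5)
for n,p,z in [("stopL",cr(52,252),.06),("stopR",cr(543,85),.06),("cornerBR",cr(640,335),.02),("cornerTR",cr(572,128),.02),
 ("flaskfoot",cr(507,230),.005),("bottleLid",cr(152,318),.105),("gripTopA",cr(432,98),.2),("gripTopB",cr(452,212),.2),
 ("armTipL",cr(442,240),.156),("armTipR",cr(497,222),.156),("armBackL",cr(383,67),.156),("armBackR",cr(437,55),.156),
 ("narrow",st(743,533),.079),("wide",st(720,444),.079),("stTL",st(665,422),.045),("stTR",st(742,405),.045),("stBL",st(710,586),.045),("stBR",st(788,567),.045)]:
    print(n,bp(E,p,z).round(4))
s=get_state(); print(tool(s['tool_rot']).round(3))
E
```

```text
stopL [0.6551 0.1832 0.06  ]
stopR [ 0.766  -0.1177  0.06  ]
cornerBR [ 0.6164 -0.1808  0.02  ]
cornerTR [ 0.7526 -0.1379  0.02  ]
flaskfoot [ 0.6888 -0.0969  0.005 ]
bottleLid [0.6025 0.113  0.105 ]
gripTopA [ 0.7042 -0.0518  0.2   ]
gripTopB [ 0.6391 -0.0635  0.2   ]
armTipL [ 0.6365 -0.0575  0.156 ]
armTipR [ 0.6474 -0.0886  0.156 ]
armBackL [ 0.7391 -0.0224  0.156 ]
armBackR [ 0.7467 -0.0533  0.156 ]
narrow [ 0.4122 -0.3443  0.079 ]
wide [ 0.4996 -0.3243  0.079 ]
stTL [ 0.5273 -0.2761  0.045 ]
stTR [ 0.5457 -0.3549  0.045 ]
stBL [ 0.3623 -0.3177  0.045 ]
stBR [ 0.3818 -0.3959  0.045 ]
[[-0.001  0.891  0.454]
 [ 0.002  0.454 -0.891]
 [-1.    -0.    -0.002]]
```

Request:
play_rows:
  targets:
    - {"claw": 0,"linear": [-1,0,0],"rotation": [0.0755,0,0]}
    - {"claw": 0,"linear": [-0.8,0,0],"rotation": [0,0,0]}
    - {"claw": 0,"linear": [0,0.8,-0.54],"rotation": [0,0,0]}
    - {"claw": 0,"linear": [0,0.8,-0.54],"rotation": [0,0,0]}
    - {"claw": 0,"linear": [0,0.8,-0.54],"rotation": [0,0,0]}
    - {"claw": 0,"linear": [0,0.8,-0.54],"rotation": [0,0,0]}
    - {"claw": 0,"linear": [0,0.8,-0.54],"rotation": [0,0,0]}
    - {"claw": 0,"linear": [0,0.8,-0.54],"rotation": [0,0,0]}
    - {"claw": 0,"linear": [0,0.8,-0.54],"rotation": [0,0,0]}
    - {"claw": 0,"linear": [0,0.8,-0.54],"rotation": [0,0,0]}

```text
time: 0.93
position: [0.4046, -0.4215, 0.2613]
tool_rot: [0.965, 1.362, -0.964]
ft_force: [0.4, -0.2, 0.1]
grip_width: 1.002
```

Request:
play_rows:
  targets:
    - {"claw": 0,"linear": [0,0.83,-0.55],"rotation": [0,0,0]}
    - {"claw": 0,"linear": [0,0.83,-0.55],"rotation": [0,0,0]}
    - {"claw": 0,"linear": [0,0.83,-0.55],"rotation": [0,0,0]}
    - {"claw": 0,"linear": [0,0.83,-0.55],"rotation": [0,0,0]}
    - {"claw": 0,"linear": [0,0.83,-0.55],"rotation": [0,0,0]}
    - {"claw": 0,"linear": [0,0.83,-0.55],"rotation": [0,0,0]}
    - {"claw": 0,"linear": [0,0.83,-0.55],"rotation": [0,0,0]}
    - {"claw": 0,"linear": [0,0.83,-0.55],"rotation": [0,0,0]}
    - {"claw": 0,"linear": [0,0.83,-0.55],"rotation": [0,0,0]}
    - {"claw": 0,"linear": [0,0.83,-0.55],"rotation": [0,0,0]}

```text
time: 1.77
position: [0.5596, -0.2123, 0.2564]
tool_rot: [0.966, 1.37, -0.967]
ft_force: [0.3, -0.5, -1.0]
grip_width: 1.001
```

Request:
play_rows:
  targets:
    - {"claw": 0,"linear": [0,0.83,-0.55],"rotation": [0,0,0]}
    - {"claw": 0,"linear": [0,0.83,-0.55],"rotation": [0,0,0]}
    - {"claw": 0,"linear": [0,0.83,-0.55],"rotation": [0,0,0]}
    - {"claw": 0,"linear": [0,0.83,-0.55],"rotation": [0,0,0]}
    - {"claw": 0,"linear": [0,0.83,-0.55],"rotation": [0,0,0]}
    - {"claw": 0,"linear": [0,0,0],"rotation": [0,0,0]}

```text
time: 2.27
position: [0.6393, -0.1014, 0.2523]
tool_rot: [0.963, 1.38, -0.961]
ft_force: [-1.0, 2.0, -0.1]
grip_width: 1.001
```

```bash
python3 - <<'E'
from h import *
s=get_state(); np.save("w1.npy",np.r_[s['position'],s['tool_rot']])
im=get_image("wrist"); cv2.imwrite("pics/w1.png",im); print(s['position'],tool(s['tool_rot']).round(3))
E=ext("wrist",s['position'],s['tool_rot'])
for p in [(.672,-.058,.2),(.683,-.095,.105)]: print(pj(E,p))
E
```

```text
[ 0.63931444 -0.10136185  0.25232608] [[-0.024  0.944  0.33 ]
 [ 0.018  0.331 -0.944]
 [-1.    -0.016 -0.025]]
[206.46437882 143.56960159]
[266.28960859 133.81140024]
```

View pics/w1.png

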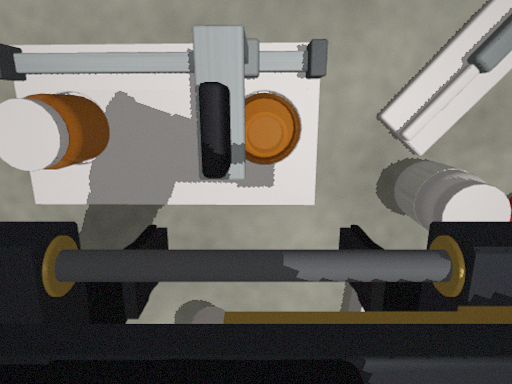

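Wrist view: the grip blade's top is centred near (213,131). The flask's rim circle is near (267,130), partly under the arm, and the bottle is at left (35,133).

```bash
python3 - <<'E'
from h import *
w=np.load("w1.npy");E=ext("wrist",w[:3],w[3:])
g=bp(E,(213,131),.2); print("grip",g,"mouth",bp(E,(267,130),.105),"stopR",bp(E,(319,45),.06),"trayTR",bp(E,(322,42),.02),"trayBR",bp(E,(315,205),.02),"BL",bp(E,(37,205),.02))
T=tool(w[3:]); print("to grip (tool, 25mm units), TCP z .255:",T.T@(np.r_[g[:2],.255]-w[:3])/.025)
E
```

```text
grip [ 0.68074747 -0.05955076  0.2       ] mouth [ 0.68636339 -0.09446299  0.105     ] stopR [ 0.77519475 -0.11595154  0.06      ] trayTR [ 0.78681728 -0.12159289  0.02      ] trayBR [ 0.61665349 -0.18204241  0.02      ] BL [0.502592   0.13779072 0.02      ]
to grip (tool, 25mm units), TCP z .255: [-0.11601301  2.11499554 -1.03371002]
```

Request:
play_rows:
  targets:
    - {"claw": 0,"linear": [0,0.7,-0.35],"rotation": [0,-0.016,0.01]}
    - {"claw": 0,"linear": [0,0.7,-0.35],"rotation": [0,0,0]}
    - {"claw": 0,"linear": [0,0.7,-0.35],"rotation": [0,0,0]}
    - {"claw": 0,"linear": [0,0,0],"rotation": [0,0,0]}

```text
time: 2.65
position: [0.6783, -0.0663, 0.2497]
tool_rot: [0.956, 1.347, -0.972]
ft_force: [-1.4, 0.9, 0.4]
grip_width: 0.998
```

```bash
cat >> h.py <<'E'
def go(p,yaw=None,x=None):
    "tool-unit shift to p, tilt/yaw fix (tool z toward yaw deg)"
    s=get_state();T=tool(s['tool_rot']);a=np.radians(yaw)
    z=np.array([np.cos(a),np.sin(a),0]);X=np.array([0,0,-1.]);D=np.c_[X,np.cross(z,X),z]
    print("pos",s['position'].round(4),"shift now",(T.T@(np.array(p)-s['position'])/.025).round(3),"shift after fix",(D.T@(np.array(p)-s['position'])/.025).round(3),"rot",(R.from_matrix(T.T@D).as_rotvec()/(np.pi/2)).round(4),"F",s['ft_force'].round(1),"w",round(float(s['grip_width']),3))
E
python3 -c "
from h import *
go((.681,-.0595,.168),-70.4)"
```

```text
pos [ 0.6783 -0.0663  0.2497] shift now [ 3.263  0.216 -0.237] shift after fix [ 3.266  0.194 -0.218] rot [-0.0086  0.0032  0.005 ] F [-1.4  0.9  0.4] w 0.998
```

Request:
play_rows:
  targets:
    - {"claw": 0,"linear": [0.6,0.2,-0.22],"rotation": [-0.008,0.003,0.005]}
    - {"claw": 0,"linear": [0.9,0,0],"rotation": [0,0,0]}
    - {"claw": 0,"linear": [0.9,0,0],"rotation": [0,0,0]}
    - {"claw": 0,"linear": [0.85,0,0],"rotation": [0,0,0]}
    - {"claw": 0,"linear": [0,0,0],"rotation": [0,0,0]}

```text
time: 3.07
position: [0.6798, -0.0664, 0.1658]
tool_rot: [0.954, 1.347, -0.961]
ft_force: [-1.0, -0.4, -0.5]
grip_width: 0.996
```

Request:
play_rows:
  targets:
    - {"claw": 1,"linear": [0,0,0],"rotation": [0,0,0]}
    - {"claw": 1,"linear": [0,0,0],"rotation": [0,0,0]}
    - {"claw": 1,"linear": [0,0,0],"rotation": [0,0,0]}
    - {"claw": 1,"linear": [0,0,0],"rotation": [0,0,0]}
    - {"claw": 1,"linear": [0,0,0],"rotation": [0,0,0]}
    - {"claw": 1,"linear": [0,0,0],"rotation": [0,0,0]}
    - {"claw": 1,"linear": [0,0,0],"rotation": [0,0,0]}
    - {"claw": 1,"linear": [0,0,0],"rotation": [0,0,0]}
  newtons: 20

```text
time: 3.73
position: [0.6811, -0.0712, 0.1724]
tool_rot: [0.958, 1.338, -0.962]
ft_force: [0.1, -0.5, 0.0]
grip_width: 0.481
```

```bash
python3 -c "
from h import *
go((.681-.3355*.13,-.0595+.942*.13,.168),-70.4)"
```

```text
pos [ 0.6811 -0.0712  0.1724] shift now [ 0.122  0.092 -5.643] shift after fix [ 0.177  0.152 -5.64 ] rot [-0.0067  0.0064 -0.0023] F [ 0.1 -0.5  0. ] w 0.481
```

Request:
play_rows:
  targets:
    - {"claw": 1,"linear": [0.15,0,-0.4],"rotation": [0,0,0]}
    - {"claw": 1,"linear": [0,0,0],"rotation": [0,0,0]}
    - {"claw": 1,"linear": [0,0,0],"rotation": [0,0,0]}
    - {"claw": 1,"linear": [0,0,0],"rotation": [0,0,0]}
    - {"claw": 1,"linear": [0,0,0],"rotation": [0,0,0]}
    - {"claw": 1,"linear": [0,0,0],"rotation": [0,0,0]}

```text
time: 4.23
position: [0.6776, -0.0595, 0.1686]
tool_rot: [0.957, 1.338, -0.96]
ft_force: [-0.4, 1.0, 0.3]
grip_width: 0.182
```

Gripped: the width is 0.182 of 87 mm, which is 16 mm. Now I'll slide it aside toward the bottle by about 130 mm.

Request:
play_rows:
  targets:
    - {"claw": 1,"linear": [0,0,-0.2],"rotation": [0,0,0]}
    - {"claw": 1,"linear": [0,0,-0.5],"rotation": [0,0,0]}
    - {"claw": 1,"linear": [0,0,-0.6],"rotation": [0,0,0]}
    - {"claw": 1,"linear": [0,0,-0.6],"rotation": [0,0,0]}
    - {"claw": 1,"linear": [0,0,-0.6],"rotation": [0,0,0]}
    - {"claw": 1,"linear": [0,0,-0.6],"rotation": [0,0,0]}
    - {"claw": 1,"linear": [0,0,-0.6],"rotation": [0,0,0]}
    - {"claw": 1,"linear": [0,0,-0.6],"rotation": [0,0,0]}
    - {"claw": 1,"linear": [0,0,-0.6],"rotation": [0,0,0]}
    - {"claw": 1,"linear": [0,0,-0.5],"rotation": [0,0,0]}

```text
time: 5.07
position: [0.6319, 0.0695, 0.1686]
tool_rot: [0.956, 1.324, -0.969]
ft_force: [0.7, -2.5, 2.8]
grip_width: 0.185
```

```bash
python3 -c "
from h import *
go((.681-.3355*.13,-.0595+.942*.13,.168),-70.4)"
```

```text
pos [0.6319 0.0695 0.1686] shift now [0.031 0.122 0.318] shift after fix [0.023 0.117 0.321] rot [-0.0103  0.0142 -0.0039] F [ 0.7 -2.5  2.8] w 0.185
```

Request:
play_rows:
  targets:
    - {"claw": 0,"linear": [0,0,0],"rotation": [0,0,0]}
    - {"claw": 0,"linear": [0,0,0],"rotation": [0,0,0]}
    - {"claw": 0,"linear": [0,0,0],"rotation": [0,0,0]}
    - {"claw": 0,"linear": [-0.7,0,0],"rotation": [-0.01,0.014,-0.004]}
    - {"claw": 0,"linear": [-1,0,0],"rotation": [0,0,0]}
    - {"claw": 0,"linear": [-1,0,0],"rotation": [0,0,0]}
    - {"claw": 0,"linear": [-1,0,0],"rotation": [0,0,0]}
    - {"claw": 0,"linear": [0,0,0],"rotation": [0,0,0]}

```text
time: 5.73
position: [0.6262, 0.0793, 0.259]
tool_rot: [0.949, 1.372, -0.951]
ft_force: [1.8, -0.1, 0.2]
grip_width: 0.709
```

```bash
python3 - <<'E'
from h import *
go((.40,-.33,.27),-70.4)
go((.40,-.33,.27),-102)
E
```

```text
pos [0.6262 0.0793 0.259 ] shift now [ -0.45  -14.121  12.264] shift after fix [ -0.439 -14.014  12.387] rot [ 0.0053 -0.0084  0.0068] F [ 1.8 -0.1  0.2] w 0.709
pos [0.6262 0.0793 0.259 ] shift now [ -0.45  -14.121  12.264] shift after fix [-0.439 -5.445 17.893] rot [ 0.3564 -0.0063  0.009 ] F [ 1.8 -0.1  0.2] w 0.709
```

Request:
play_rows:
  targets:
    - {"claw": 0,"linear": [0,-0.75,0.62],"rotation": [0.005,-0.008,0.007]}
    - {"claw": 0,"linear": [0,-0.75,0.62],"rotation": [0,0,0]}
    - {"claw": 0,"linear": [0,-0.75,0.62],"rotation": [0,0,0]}
    - {"claw": 0,"linear": [0,-0.75,0.62],"rotation": [0,0,0]}
    - {"claw": 0,"linear": [0,-0.75,0.62],"rotation": [0,0,0]}
    - {"claw": 0,"linear": [0,-0.75,0.62],"rotation": [0,0,0]}
    - {"claw": 0,"linear": [0,-0.75,0.62],"rotation": [0,0,0]}
    - {"claw": 0,"linear": [0,-0.75,0.62],"rotation": [0,0,0]}
    - {"claw": 0,"linear": [0,-0.75,0.62],"rotation": [0,0,0]}
    - {"claw": 0,"linear": [0,-0.75,0.62],"rotation": [0,0,0]}

```text
time: 6.57
position: [0.4986, -0.1318, 0.2531]
tool_rot: [0.962, 1.361, -0.942]
ft_force: [0.1, -0.0, -1.0]
grip_width: 1.001
```

```bash
python3 -c "
from h import *
go((.365,-.36,.25),-71)"
```

```text
pos [ 0.4986 -0.1318  0.2531] shift now [-4.000e-03 -8.122e+00  6.780e+00] shift after fix [ 0.125 -8.026  6.892] rot [ 0.0089 -0.0083 -0.0031] F [ 0.1 -0.  -1. ] w 1.001
```

Request:
play_rows:
  targets:
    - {"claw": 0,"linear": [0,-0.82,0.69],"rotation": [0.009,-0.008,-0.003]}
    - {"claw": 0,"linear": [0,-0.82,0.69],"rotation": [0,0,0]}
    - {"claw": 0,"linear": [0,-0.82,0.69],"rotation": [0,0,0]}
    - {"claw": 0,"linear": [0,-0.82,0.69],"rotation": [0,0,0]}
    - {"claw": 0,"linear": [0,-0.82,0.69],"rotation": [0,0,0]}
    - {"claw": 0,"linear": [0,-0.82,0.69],"rotation": [0,0,0]}
    - {"claw": 0,"linear": [0,-0.82,0.69],"rotation": [0,0,0]}
    - {"claw": 0,"linear": [0,-0.82,0.69],"rotation": [0,0,0]}
    - {"claw": 0,"linear": [0,-0.82,0.69],"rotation": [0,0,0]}
    - {"claw": 0,"linear": [0,0,0],"rotation": [0,0,0]}

```text
time: 7.4
position: [0.3612, -0.3532, 0.2473]
tool_rot: [0.978, 1.346, -0.973]
ft_force: [-0.3, -1.1, 0.5]
grip_width: 0.999
```

```bash
python3 - <<'E'
from h import *
s=get_state(); np.save("w2.npy",np.r_[s['position'],s['tool_rot']])
im=get_image("wrist"); cv2.imwrite("pics/w2.png",im); print(s['position'])
E=ext("wrist",s['position'],s['tool_rot'])
for p in [(.412,-.344,.079),(.5,-.324,.079)]: print(pj(E,p))
E
```

```text
[ 0.36117746 -0.35320969  0.24729094]
[261.07480025 126.35099439]
[270.73209635  22.99435693]
```

View pics/w2.png

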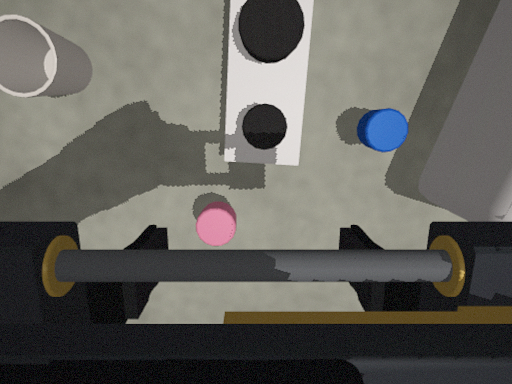

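The wrist view shows the narrow black stopper at (264,126) and the wide one at (271,28). The pink look-alike is at (216,224) and the blue one at (382,130). The narrow head measures about 44 px, which matches 44 mm.

```bash
python3 - <<'E'
from h import *
w=np.load("w2.npy");E=ext("wrist",w[:3],w[3:])
a=bp(E,(264.5,126.5),.079);print("narrow",a,"wide",bp(E,(271,28),.079),"pink",bp(E,(216,222),.06), "blue",bp(E,(383,129),.06))
go((a[0],a[1],.15),-71)
E
```

```text
narrow [ 0.41287195 -0.34714559  0.079     ] wide [ 0.49621701 -0.32552823  0.079     ] pink [ 0.29998375 -0.32997384  0.06      ] blue [ 0.44657152 -0.46213303  0.06      ]
pos [ 0.3629 -0.3508  0.2472] shift now [3.887 1.943 0.508] shift after fix [3.888 1.939 0.511] rot [-0.0097 -0.0043 -0.0006] F [ 1.   1.  -0.3] w 1.0
```

Request:
play_rows:
  targets:
    - {"claw": 0,"linear": [0,0.65,0.16],"rotation": [-0.01,-0.004,0]}
    - {"claw": 0,"linear": [0,0.65,0.16],"rotation": [0,0,0]}
    - {"claw": 0,"linear": [0.5,0.64,0.16],"rotation": [0,0,0]}
    - {"claw": 0,"linear": [1,0,0],"rotation": [0,0,0]}
    - {"claw": 0,"linear": [1,0,0],"rotation": [0,0,0]}
    - {"claw": 0,"linear": [1,0,0],"rotation": [0,0,0]}
    - {"claw": 0,"linear": [0.8,0,0],"rotation": [0,0,0]}
    - {"claw": 0,"linear": [0,0,0],"rotation": [0,0,0]}

```text
time: 8.12
position: [0.4319, -0.335, 0.1358]
tool_rot: [0.956, 1.345, -0.937]
ft_force: [-0.7, 1.1, -0.5]
grip_width: 0.996
```

```bash
python3 -c "
from h import *
go((.4125,-.346,.053),-71)"
```

```text
pos [ 0.4319 -0.335   0.1358] shift now [ 3.3   -0.928  0.142] shift after fix [ 3.313 -0.878  0.162] rot [ 0.0118  0.0005 -0.0092] F [-0.7  1.1 -0.5] w 0.996
```

Request:
play_rows:
  targets:
    - {"claw": 0,"linear": [0,-0.45,0.08],"rotation": [0.012,0,-0.009]}
    - {"claw": 0,"linear": [0,-0.43,0.08],"rotation": [0,0,0]}
    - {"claw": 0,"linear": [0.4,0,0],"rotation": [0,0,0]}
    - {"claw": 0,"linear": [0.5,0,0],"rotation": [0,0,0]}
    - {"claw": 0,"linear": [0,0,0],"rotation": [0,0,0]}

```text
time: 8.53
position: [0.416, -0.3454, 0.1149]
tool_rot: [0.958, 1.344, -0.958]
ft_force: [-0.4, 0.1, 0.1]
grip_width: 0.996
```

```bash
python3 -c "
from h import *
go((.4125,-.346,.053),-71)"
```

```text
pos [ 0.416  -0.3454  0.1149] shift now [ 2.475 -0.148 -0.033] shift after fix [ 2.475 -0.14  -0.022] rot [ 0.0023  0.0028 -0.0021] F [-0.4  0.1  0.1] w 0.996
```

Request:
play_rows:
  targets:
    - {"claw": 0,"linear": [0.5,-0.14,0],"rotation": [0.002,0.003,-0.002]}
    - {"claw": 0,"linear": [0.6,0,0],"rotation": [0,0,0]}
    - {"claw": 0,"linear": [0.6,0,0],"rotation": [0,0,0]}
    - {"claw": 0,"linear": [0.5,0,0],"rotation": [0,0,0]}
    - {"claw": 0,"linear": [0.15,0,0],"rotation": [0,0,0]}
    - {"claw": 0,"linear": [0,0,0],"rotation": [0,0,0]}

```text
time: 9.03
position: [0.4126, -0.3486, 0.0529]
tool_rot: [0.963, 1.344, -0.963]
ft_force: [-0.1, 0.7, 0.2]
grip_width: 0.996
```

```bash
python3 -c "
from h import *
go((.4125,-.346,.053),-71)"
```

```text
pos [ 0.4126 -0.3486  0.0529] shift now [-0.005  0.031 -0.101] shift after fix [-0.005  0.032 -0.101] rot [-0.0017  0.0015 -0.0011] F [-0.1  0.7  0.2] w 0.996
```

Request:
play_rows:
  targets:
    - {"claw": 1,"linear": [0,0.03,-0.1],"rotation": [0,0,0]}
    - {"claw": 1,"linear": [0,0,0],"rotation": [0,0,0]}
    - {"claw": 1,"linear": [0,0,0],"rotation": [0,0,0]}
    - {"claw": 1,"linear": [0,0,0],"rotation": [0,0,0]}
    - {"claw": 1,"linear": [0,0,0],"rotation": [0,0,0]}
    - {"claw": 1,"linear": [0,0,0],"rotation": [0,0,0]}
  newtons: 25

```text
time: 9.53
position: [0.4139, -0.347, 0.0554]
tool_rot: [0.963, 1.34, -0.963]
ft_force: [0.4, -0.2, 0.2]
grip_width: 0.631
```

```bash
python3 -c "
from h import *
go((.4125,-.346,.053),-71)"
```

```text
pos [ 0.4139 -0.347   0.0554] shift now [ 0.096 -0.039 -0.054] shift after fix [ 0.096 -0.039 -0.054] rot [-0.0019  0.0037 -0.0025] F [ 0.4 -0.2  0.2] w 0.631
```

Request:
play_rows:
  targets:
    - {"claw": 1,"linear": [0.1,-0.04,-0.05],"rotation": [-0.002,0.004,-0.002]}
    - {"claw": 1,"linear": [0,0,0],"rotation": [0,0,0]}
    - {"claw": 1,"linear": [0,0,0],"rotation": [0,0,0]}
    - {"claw": 1,"linear": [0,0,0],"rotation": [0,0,0]}
    - {"claw": 1,"linear": [0,0,0],"rotation": [0,0,0]}

```text
time: 9.95
position: [0.4127, -0.3464, 0.0532]
tool_rot: [0.962, 1.348, -0.96]
ft_force: [-0.0, 0.0, 0.2]
grip_width: 0.491
```

```bash
python3 -c "
from h import *
go((.4125,-.346,.053),-71)"
```

```text
pos [ 0.4127 -0.3464  0.0532] shift now [ 0.009 -0.004 -0.017] shift after fix [ 0.009 -0.004 -0.017] rot [ 0.0003 -0.0001 -0.0007] F [-0.   0.   0.2] w 0.491
```

Request:
play_rows:
  targets:
    - {"claw": 1,"linear": [-0.15,0,0],"rotation": [0,0,0]}
    - {"claw": 1,"linear": [-0.3,0,0],"rotation": [0,0,0]}
    - {"claw": 1,"linear": [-0.5,0,0],"rotation": [0,0,0]}
    - {"claw": 1,"linear": [-0.7,0,0],"rotation": [0,0,0]}
    - {"claw": 1,"linear": [-0.8,0,0],"rotation": [0,0,0]}
    - {"claw": 1,"linear": [-0.8,0,0],"rotation": [0,0,0]}
    - {"claw": 1,"linear": [-0.8,0,0],"rotation": [0,0,0]}
    - {"claw": 1,"linear": [-0.8,0,0],"rotation": [0,0,0]}
    - {"claw": 1,"linear": [-0.7,0,0],"rotation": [0,0,0]}
    - {"claw": 1,"linear": [0,0,0],"rotation": [0,0,0]}

```text
time: 10.78
position: [0.4114, -0.3454, 0.2017]
tool_rot: [0.962, 1.35, -0.96]
ft_force: [0.8, -0.1, 0.3]
grip_width: 0.494
```

```bash
python3 - <<'E'
from h import *
go((.684,-.095,.21),-71)
s=get_state();E=ext("scene"); p=s['position']; c=pj(E,p); print(c, pj(E,p-[0,0,.038]),pj(E,p+[0,0,.026]))
im=get_image("scene"); u,v=c.astype(int); k=im[v-50:v+50,u-50:u+50] 
cv2.imwrite("pics/s2.png",cv2.resize(k,(600,600),interpolation=cv2.INTER_CUBIC)); print(u-50,v-50)
E
```

```text
pos [ 0.4114 -0.3454  0.2017] shift now [-0.318 13.574 -5.909] shift after fix [-0.331 13.57  -5.919] rot [ 0.0005 -0.0013 -0.    ] F [ 0.8 -0.1  0.3] w 0.494
[142.6979919  220.86248134] [144.97492188 229.47697408] [141.07594043 214.72564326]
92 170
```

View pics/s2.png

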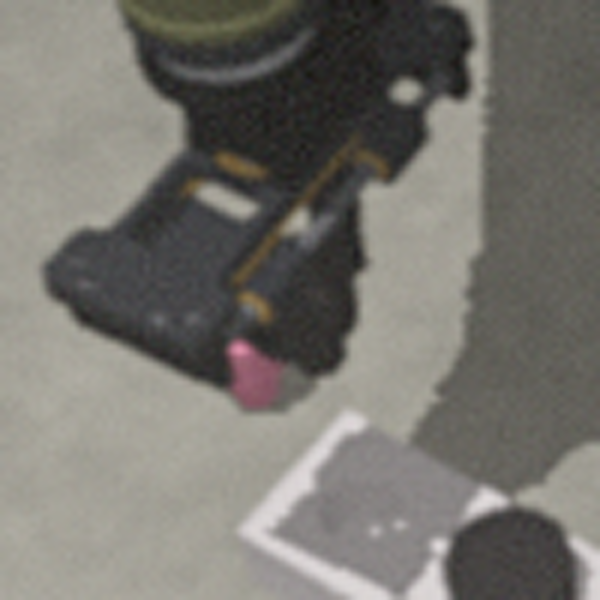

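The hole in the stand is empty, so the stopper is lifted. The pink patch is the look-alike behind it. Next, over to the flask, stopping a little short so the wrist camera can check.

Request:
play_rows:
  targets:
    - {"claw": 1,"linear": [-0.2,0.4,-0.2],"rotation": [0,0,0]}
    - {"claw": 1,"linear": [-0.1,0.7,-0.34],"rotation": [0,0,0]}
    - {"claw": 1,"linear": [0,0.75,-0.37],"rotation": [0,0,0]}
    - {"claw": 1,"linear": [0,0.75,-0.37],"rotation": [0,0,0]}
    - {"claw": 1,"linear": [0,0.75,-0.37],"rotation": [0,0,0]}
    - {"claw": 1,"linear": [0,0.75,-0.37],"rotation": [0,0,0]}
    - {"claw": 1,"linear": [0,0.75,-0.37],"rotation": [0,0,0]}
    - {"claw": 1,"linear": [0,0.75,-0.37],"rotation": [0,0,0]}
    - {"claw": 1,"linear": [0,0.75,-0.37],"rotation": [0,0,0]}
    - {"claw": 1,"linear": [0,0.75,-0.37],"rotation": [0,0,0]}

```text
time: 11.67
position: [0.5512, -0.1939, 0.1986]
tool_rot: [0.97, 1.367, -0.97]
ft_force: [0.6, -0.5, -0.4]
grip_width: 0.489
```

```bash
python3 -c "
from h import *
go((.684-.04*.945,-.095-.04*.33,.21),-71)"
```

```text
pos [ 0.5512 -0.1939  0.1986] shift now [-0.479  4.69  -2.046] shift after fix [-0.455  4.711 -2.003] rot [-0.0047 -0.0107  0.008 ] F [ 0.6 -0.5 -0.4] w 0.489
```

Request:
play_rows:
  targets:
    - {"claw": 1,"linear": [-0.2,0.75,-0.33],"rotation": [-0.005,-0.011,0.008]}
    - {"claw": 1,"linear": [-0.2,0.75,-0.33],"rotation": [0,0,0]}
    - {"claw": 1,"linear": [-0.1,0.75,-0.33],"rotation": [0,0,0]}
    - {"claw": 1,"linear": [0,0.75,-0.33],"rotation": [0,0,0]}
    - {"claw": 1,"linear": [0,0.7,-0.33],"rotation": [0,0,0]}
    - {"claw": 1,"linear": [0,0.5,-0.25],"rotation": [0,0,0]}
    - {"claw": 1,"linear": [0,0,0],"rotation": [0,0,0]}
    - {"claw": 1,"linear": [0,0,0],"rotation": [0,0,0]}

```text
time: 12.33
position: [0.638, -0.0939, 0.2007]
tool_rot: [0.954, 1.373, -0.952]
ft_force: [-1.4, -0.1, -0.8]
grip_width: 0.49
```

```bash
python3 - <<'E'
from h import *
s=get_state(); np.save("w3.npy",np.r_[s['position'],s['tool_rot']])
im=get_image("wrist"); cv2.imwrite("pics/w3.png",cv2.resize(im[80:270,120:386],None,fx=3,fy=3,interpolation=cv2.INTER_CUBIC))
E=ext("wrist",s['position'],s['tool_rot']);T=tool(s['tool_rot'])
f=lambda p:((np.array(p)-[120,80])*3).round()
print("exp mouth",f(pj(E,(.684,-.095,.105))),"exp foot",f(pj(E,s['position']+T@[.038,0,0])))
go((.684,-.095,.2),-71)
E
```

```text
exp mouth [471. 183.] exp foot [398. 422.]
pos [ 0.6378 -0.0936  0.2006] shift now [-0.005  1.718  0.678] shift after fix [0.024 1.728 0.653] rot [ 0.0094 -0.0105  0.0065] F [ 0.3  1.6 -0.7] w 0.488
```

View pics/w3.png

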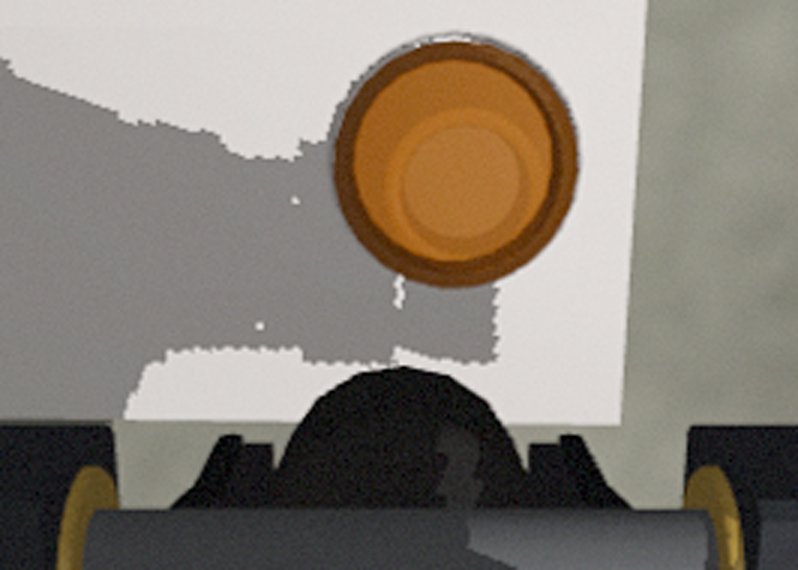

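The bore centre is at crop (462,182), and the held stopper head's front arc peaks at (403,367). That puts the head about 2.5 mm toward tool −y of the grip centre, which I'll compensate for.

```bash
python3 - <<'E'
from h import *
w=np.load("w3.npy");E=ext("wrist",w[:3],w[3:])
m=bp(E,(120+462.5/3-.5,80+182.5/3-.5),.105); print("mouth",m,"tray TR edge", bp(E,(120+621/3,80+424/3),.02))
t=m+.0025*np.array([.9455,.3256,0]); t[2]=.195; print(t); go(t,-71)
E
```

```text
mouth [ 0.68361793 -0.09247961  0.105     ] tray TR edge [ 0.61692066 -0.18156336  0.02      ]
[ 0.68598168 -0.09166561  0.195     ]
pos [ 0.6378 -0.0936  0.2006] shift now [0.196 1.84  0.583] shift after fix [0.224 1.846 0.552] rot [ 0.0094 -0.0105  0.0065] F [ 0.3  1.6 -0.7] w 0.488
```

Request:
play_rows:
  targets:
    - {"claw": 1,"linear": [0,0.6,0.18],"rotation": [0.009,-0.01,0.006]}
    - {"claw": 1,"linear": [0,0.6,0.18],"rotation": [0,0,0]}
    - {"claw": 1,"linear": [0.1,0.5,0.18],"rotation": [0,0,0]}
    - {"claw": 1,"linear": [0,0,0],"rotation": [0,0,0]}
    - {"claw": 1,"linear": [0,0,0],"rotation": [0,0,0]}

```text
time: 12.8
position: [0.6792, -0.0993, 0.1968]
tool_rot: [0.963, 1.347, -0.974]
ft_force: [0.0, 0.0, -0.7]
grip_width: 0.487
```

```bash
python3 -c "
from h import *
go((.6855,-.0925,.158),-71)"
```

```text
pos [ 0.6792 -0.0993  0.1968] shift now [ 1.551  0.334 -0.182] shift after fix [ 1.554  0.325 -0.176] rot [-0.0054  0.0014  0.0044] F [ 0.   0.  -0.7] w 0.487
```

Request:
play_rows:
  targets:
    - {"claw": 1,"linear": [0,0.33,-0.18],"rotation": [-0.005,0.001,0.004]}
    - {"claw": 1,"linear": [0.4,0,0],"rotation": [0,0,0]}
    - {"claw": 1,"linear": [0.4,0,0],"rotation": [0,0,0]}
    - {"claw": 1,"linear": [0.4,0,0],"rotation": [0,0,0]}
    - {"claw": 1,"linear": [0,0,0],"rotation": [0,0,0]}

```text
time: 13.22
position: [0.6829, -0.0948, 0.1644]
tool_rot: [0.962, 1.347, -0.967]
ft_force: [-0.3, -0.7, -1.0]
grip_width: 0.495
```

```bash
python3 -c "
from h import *
go((.6855,-.0925,.14),-71)"
```

```text
pos [ 0.6829 -0.0948  0.1644] shift now [ 0.974  0.129 -0.056] shift after fix [ 0.975  0.127 -0.054] rot [-0.0023  0.0011  0.0014] F [-0.3 -0.7 -1. ] w 0.495
```

Now lowering gently in small steps, watching the force.

Request:
play_rows:
  targets:
    - {"claw": 1,"linear": [0,0.13,-0.05],"rotation": [-0.002,0.001,0.001]}
    - {"claw": 1,"linear": [0.3,0,0],"rotation": [0,0,0]}
    - {"claw": 1,"linear": [0.3,0,0],"rotation": [0,0,0]}
    - {"claw": 1,"linear": [0.2,0,0],"rotation": [0,0,0]}
    - {"claw": 1,"linear": [0,0,0],"rotation": [0,0,0]}

```text
time: 13.63
position: [0.6848, -0.0924, 0.1411]
tool_rot: [0.961, 1.35, -0.963]
ft_force: [-0.3, -1.0, -1.6]
grip_width: 0.489
```

```bash
python3 -c "
from h import *
go((.6855,-.0925,.125),-71)"
```

```text
pos [ 0.6848 -0.0924  0.1411] shift now [0.644 0.027 0.016] shift after fix [0.644 0.026 0.015] rot [-0.     -0.0005  0.0015] F [-0.3 -1.  -1.6] w 0.489
```

Request:
play_rows:
  targets:
    - {"claw": 1,"linear": [0.2,0.02,0],"rotation": [0,0,0.001]}
    - {"claw": 1,"linear": [0.2,0,0],"rotation": [0,0,0]}
    - {"claw": 1,"linear": [0.2,0,0],"rotation": [0,0,0]}
    - {"claw": 1,"linear": [0,0,0],"rotation": [0,0,0]}

```text
time: 13.97
position: [0.6846, -0.0929, 0.1246]
tool_rot: [0.961, 1.35, -0.964]
ft_force: [0.0, 0.5, -1.8]
grip_width: 0.49
```

```bash
python3 -c "
from h import *
go((.6855,-.0925,.113),-71)"
```

```text
pos [ 0.6846 -0.0929  0.1246] shift now [ 0.464  0.04  -0.003] shift after fix [ 0.464  0.039 -0.003] rot [-0.0003 -0.0003  0.0015] F [ 0.   0.5 -1.8] w 0.49
```

Request:
play_rows:
  targets:
    - {"claw": 1,"linear": [0.15,0.02,0],"rotation": [0,0,0.001]}
    - {"claw": 1,"linear": [0.15,0,0],"rotation": [0,0,0]}
    - {"claw": 1,"linear": [0.12,0,0],"rotation": [0,0,0]}
    - {"claw": 1,"linear": [0.1,0,0],"rotation": [0,0,0]}

```text
time: 14.3
position: [0.6855, -0.0932, 0.1139]
tool_rot: [0.962, 1.347, -0.962]
ft_force: [-6.8, -0.5, 19.8]
grip_width: 0.493
```

```bash
python3 -c "
from h import *
go((.6855,-.0925,.113),-71)"
```

```text
pos [ 0.6855 -0.0932  0.1139] shift now [ 0.034  0.009 -0.027] shift after fix [ 0.034  0.009 -0.027] rot [-0.0008  0.0006 -0.0003] F [-6.8 -0.5 19.8] w 0.493
```

Contact came at TCP 0.114, where 0.113 means fully home. Releasing.

Request:
play_rows:
  targets:
    - {"claw": 1,"linear": [0,-0.02,0],"rotation": [0,0,0]}
    - {"claw": 0,"linear": [0,0,0],"rotation": [0,0,0]}
    - {"claw": 0,"linear": [0,0,0],"rotation": [0,0,0]}
    - {"claw": 0,"linear": [0,0,0],"rotation": [0,0,0]}
    - {"claw": 0,"linear": [0,0,0],"rotation": [0,0,0]}
    - {"claw": 0,"linear": [0,0,0],"rotation": [0,0,0]}
    - {"claw": 0,"linear": [0,0,0],"rotation": [0,0,0]}

```text
time: 14.88
position: [0.6871, -0.0925, 0.1146]
tool_rot: [0.964, 1.343, -0.959]
ft_force: [-0.6, -0.0, -0.2]
grip_width: 0.863
```

```bash
python3 -c "
from h import *
go((.6855,-.0925,.113),-71)"
```

```text
pos [ 0.6871 -0.0925  0.1146] shift now [ 0.065 -0.059 -0.021] shift after fix [ 0.065 -0.059 -0.021] rot [-0.0004  0.0012 -0.0034] F [-0.6 -0.  -0.2] w 0.863
```

Request:
play_rows:
  targets:
    - {"claw": 0,"linear": [-0.4,0,0],"rotation": [0,0,0]}
    - {"claw": 0,"linear": [-0.8,0,0],"rotation": [0,0,0]}
    - {"claw": 0,"linear": [-1,0,0],"rotation": [0,0,0]}
    - {"claw": 0,"linear": [-1,0,0],"rotation": [0,0,0]}
    - {"claw": 0,"linear": [-1,0,0],"rotation": [0,0,0]}
    - {"claw": 0,"linear": [-1,-0.7,-0.6],"rotation": [0,0,0]}
    - {"claw": 0,"linear": [-0.8,-0.8,-0.8],"rotation": [0,0,0]}
    - {"claw": 0,"linear": [0,-0.7,-0.8],"rotation": [0,0,0]}
    - {"claw": 0,"linear": [0,0,-0.8],"rotation": [0,0,0]}
    - {"claw": 0,"linear": [0,0,0],"rotation": [0,0,0]}

```text
time: 15.72
position: [0.6076, -0.0383, 0.2763]
tool_rot: [0.967, 1.341, -0.958]
ft_force: [0.4, 2.1, 0.1]
grip_width: 1.0
```

```bash
python3 - <<'E'
from h import *
s=get_state(); np.save("w4.npy",np.r_[s['position'],s['tool_rot']]);print(s['position'])
im=get_image("wrist"); cv2.imwrite("pics/w4.png",im)
E=ext("wrist",s['position'],s['tool_rot'])
m=np.array([.683,-.093,0])
print("exp seated top",pj(E,m+[0,0,.139]),"grip",pj(E,(.635,.069,.2)))
E
```

```text
[ 0.60761732 -0.03829145  0.27630925]
exp seated top [340.56782827 126.2802823 ] grip [117.05509617 119.78489246]
```

View pics/w4.png

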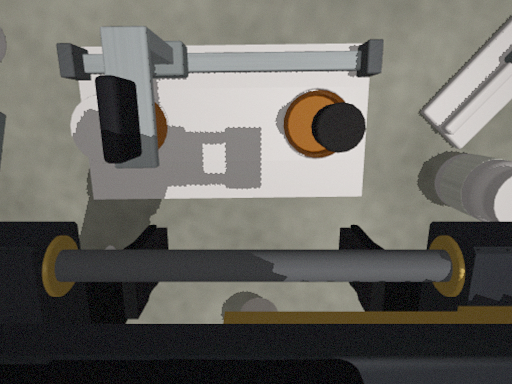

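The stopper top is at (340,127), as expected for fully seated (340.6,126.3) and about 50 px wide. The keeper's blade top is near (112,118). Now to grip the keeper.

```bash
python3 - <<'E'
from h import *
w=np.load("w4.npy");E=ext("wrist",w[:3],w[3:])
g=bp(E,(113,118),.2);print("grip",g,"stopper top",bp(E,(340,127),.139)); go((.635,.0705,.262),-70.4)
E
```

```text
grip [0.63527295 0.07190111 0.2       ] stopper top [ 0.68227647 -0.09276647  0.139     ]
pos [ 0.6081 -0.041   0.2763] shift now [ 0.575  2.446 -3.881] shift after fix [ 0.573  2.509 -3.841] rot [-0.0096  0.0025 -0.0046] F [ 0.1 -0.5  0.3] w 1.002
```

Request:
play_rows:
  targets:
    - {"claw": 0,"linear": [0,0.3,-0.5],"rotation": [-0.01,0.002,-0.005]}
    - {"claw": 0,"linear": [0,0.6,-0.9],"rotation": [0,0,0]}
    - {"claw": 0,"linear": [0,0.6,-0.9],"rotation": [0,0,0]}
    - {"claw": 0,"linear": [0.2,0.6,-0.9],"rotation": [0,0,0]}
    - {"claw": 0,"linear": [0.2,0.4,-0.6],"rotation": [0,0,0]}
    - {"claw": 0,"linear": [0,0,0],"rotation": [0,0,0]}
    - {"claw": 0,"linear": [0,0,0],"rotation": [0,0,0]}

```text
time: 16.35
position: [0.6408, 0.071, 0.2644]
tool_rot: [0.954, 1.352, -0.959]
ft_force: [0.1, -0.5, -0.4]
grip_width: 0.997
```

```bash
python3 -c "
from h import *
go((.635,.0705,.17),-70.4)"
```

```text
pos [0.6408 0.071  0.2644] shift now [ 3.775 -0.213 -0.06 ] shift after fix [ 3.775 -0.226 -0.058] rot [-0.0024  0.0005  0.0022] F [ 0.1 -0.5 -0.4] w 0.997
```

Request:
play_rows:
  targets:
    - {"claw": 0,"linear": [0.5,-0.2,-0.06],"rotation": [-0.002,0,0.002]}
    - {"claw": 0,"linear": [0.8,0,0],"rotation": [0,0,0]}
    - {"claw": 0,"linear": [0.8,0,0],"rotation": [0,0,0]}
    - {"claw": 0.4,"linear": [0.8,0,0],"rotation": [0,0,0]}
    - {"claw": 1,"linear": [0.7,0,0],"rotation": [0,0,0]}
    - {"claw": 1,"linear": [0,0,0],"rotation": [0,0,0]}
    - {"claw": 1,"linear": [0,0,0],"rotation": [0,0,0]}
    - {"claw": 1,"linear": [0,0,0],"rotation": [0,0,0]}
  newtons: 20

```text
time: 17.02
position: [0.6391, 0.0608, 0.1712]
tool_rot: [0.958, 1.346, -0.965]
ft_force: [0.5, 0.1, -0.5]
grip_width: 0.704
```

```bash
python3 -c "
from h import *
go((.635,.0705,.17),-70.4)"
```

```text
pos [0.6391 0.0608 0.1712] shift now [ 0.047 -0.03  -0.42 ] shift after fix [ 0.048 -0.025 -0.42 ] rot [-0.0066  0.0024  0.0017] F [ 0.5  0.1 -0.5] w 0.704
```

Request:
play_rows:
  targets:
    - {"claw": 1,"linear": [0.05,0,-0.4],"rotation": [-0.006,0.002,0.002]}
    - {"claw": 1,"linear": [0,0,0],"rotation": [0,0,0]}
    - {"claw": 1,"linear": [0,0,0],"rotation": [0,0,0]}
    - {"claw": 1,"linear": [0,0,0],"rotation": [0,0,0]}
    - {"claw": 1,"linear": [0,0,0],"rotation": [0,0,0]}
    - {"claw": 1,"linear": [0,0,0],"rotation": [0,0,0]}
    - {"claw": 1,"linear": [0,0,0],"rotation": [0,0,0]}
    - {"claw": 1,"linear": [0,0,0],"rotation": [0,0,0]}
    - {"claw": 1,"linear": [0,0,0],"rotation": [0,0,0]}

```text
time: 17.77
position: [0.6375, 0.0736, 0.1753]
tool_rot: [0.958, 1.348, -0.947]
ft_force: [-0.3, 0.5, 0.2]
grip_width: 0.182
```

```bash
python3 -c "
from h import *
go((.635+.3355*.17,.0705-.942*.17,.17),-70.4)"
```

```text
pos [0.6375 0.0736 0.1753] shift now [ 0.21  -0.147  6.881] shift after fix [ 0.213 -0.136  6.881] rot [ 0.0008 -0.0001 -0.0051] F [-0.3  0.5  0.2] w 0.182
```

Request:
play_rows:
  targets:
    - {"claw": 1,"linear": [0.1,0,0.2],"rotation": [0,0,0]}
    - {"claw": 1,"linear": [0,0,0.5],"rotation": [0,0,0]}
    - {"claw": 1,"linear": [0,0,0.6],"rotation": [0,0,0]}
    - {"claw": 1,"linear": [0,0,0.6],"rotation": [0,0,0]}
    - {"claw": 1,"linear": [0,0,0.6],"rotation": [0,0,0]}
    - {"claw": 1,"linear": [0,0,0.6],"rotation": [0,0,0]}
    - {"claw": 1,"linear": [0,0,0.6],"rotation": [0,0,0]}
    - {"claw": 1,"linear": [0,0,0.6],"rotation": [0,0,0]}
    - {"claw": 1,"linear": [0,0,0.5],"rotation": [0,0,0]}
    - {"claw": 1,"linear": [0,0,0.3],"rotation": [0,0,0]}

```text
time: 18.6
position: [0.6821, -0.0521, 0.1753]
tool_rot: [0.957, 1.354, -0.943]
ft_force: [-0.6, 2.5, 1.2]
grip_width: 0.185
```

```bash
python3 -c "
from h import *
go((.6447+.0145*.942+.11*.3355,.0081+.0145*.3355-.11*.942,.172),-70.4)"
```

```text
pos [ 0.6821 -0.0521  0.1753] shift now [ 0.125 -0.03   1.628] shift after fix [ 0.134 -0.023  1.627] rot [ 0.0027 -0.0033 -0.0043] F [-0.6  2.5  1.2] w 0.185
```

Request:
play_rows:
  targets:
    - {"claw": 1,"linear": [0,0,0.4],"rotation": [0,0,0]}
    - {"claw": 1,"linear": [0,0,0.4],"rotation": [0,0,0]}
    - {"claw": 1,"linear": [0,0,0.3],"rotation": [0,0,0]}
    - {"claw": 1,"linear": [0,0,0.25],"rotation": [0,0,0]}
    - {"claw": 1,"linear": [0,0,0.2],"rotation": [0,0,0]}
    - {"claw": 1,"linear": [0,0,0.2],"rotation": [0,0,0]}

```text
time: 19.1
position: [0.6952, -0.0889, 0.1752]
tool_rot: [0.96, 1.372, -0.937]
ft_force: [-7.9, 8.9, 5.3]
grip_width: 0.186
```

```bash
python3 -c "
from h import *
go((.6447+.0145*.942+.11*.3355,.0081+.0145*.3355-.11*.942,.172),-70.4)"
```

```text
pos [ 0.6952 -0.0889  0.1752] shift now [ 0.127 -0.022  0.068] shift after fix [ 0.128 -0.021  0.066] rot [ 0.0061 -0.0134 -0.0014] F [-7.9  8.9  5.3] w 0.186
```

Request:
play_rows:
  targets:
    - {"claw": 1,"linear": [0,0,0.3],"rotation": [0,0,0]}
    - {"claw": 1,"linear": [0,0,0.4],"rotation": [0,0,0]}
    - {"claw": 1,"linear": [0,0,0.4],"rotation": [0,0,0]}

```text
time: 19.35
position: [0.6951, -0.0886, 0.1748]
tool_rot: [0.959, 1.42, -0.916]
ft_force: [-13.6, 14.4, 8.7]
grip_width: 0.196
```

```bash
python3 -c "
from h import *
go((.6447+.0145*.942+.11*.3355,.0081+.0145*.3355-.11*.942,.172),-70.4)"
```

```text
pos [ 0.6951 -0.0886  0.1748] shift now [ 0.107 -0.022  0.086] shift after fix [ 0.112 -0.02   0.08 ] rot [ 0.0196 -0.0386  0.0073] F [-13.6  14.4   8.7] w 0.196
```

It hasn't moved further under about 18 N, so it is at the stop. Releasing and backing off straight up.

Request:
play_rows:
  targets:
    - {"claw": 1,"linear": [0,0,0],"rotation": [0,0,0]}
    - {"claw": 0,"linear": [0,0,0],"rotation": [0,0,0]}
    - {"claw": 0,"linear": [0,0,0],"rotation": [0,0,0]}
    - {"claw": 0,"linear": [0,0,0],"rotation": [0,0,0]}
    - {"claw": 0,"linear": [0,0,0],"rotation": [0.02,-0.039,0.007]}
    - {"claw": 0,"linear": [-0.5,0,0],"rotation": [0,0,0]}
    - {"claw": 0,"linear": [-0.8,0,0],"rotation": [0,0,0]}
    - {"claw": 0,"linear": [-1,0,0],"rotation": [0,0,0]}
    - {"claw": 0,"linear": [-1,0,0],"rotation": [0,0,0]}
    - {"claw": 0,"linear": [-1,0,0],"rotation": [0,0,0]}

```text
time: 20.18
position: [0.6927, -0.0961, 0.2792]
tool_rot: [0.945, 1.359, -0.965]
ft_force: [1.1, -0.5, 0.8]
grip_width: 0.793
```

Request:
play_rows:
  targets:
    - {"claw": 0,"linear": [0,-0.9,0],"rotation": [0,0,0]}
    - {"claw": 0,"linear": [0,-0.9,0],"rotation": [0,0,0]}
    - {"claw": 0,"linear": [0,-0.9,0],"rotation": [0,0,0]}
    - {"claw": 0,"linear": [0,-0.5,0],"rotation": [0,0,0]}
    - {"claw": 0,"linear": [0,0,0],"rotation": [0,0,0]}

```text
time: 20.6
position: [0.6209, -0.1279, 0.2947]
tool_rot: [0.951, 1.343, -0.952]
ft_force: [1.2, -1.0, 0.1]
grip_width: 0.995
```

```bash
python3 - <<'E'
from h import *
s=get_state(); np.save("w5.npy",np.r_[s['position'],s['tool_rot']]);print(s['position'])
im=get_image("wrist")[:240]; sc=get_image("scene")[130:320,130:400]
E=ext("wrist",s['position'],s['tool_rot'])
x=np.array([.942,.3355,0]);y=np.array([-.3355,.942,0]);c=np.array([.6447,.0081,0])
for k in (-.11,-.105): print(k,"arm tip corners",[pj(E,c-.03*x+(k+d)*y+[0,0,.156]).round(1) for d in(.018,-.018)])
o=np.zeros((600,800,3),np.uint8); o[:240,:512]=im; s2=cv2.resize(sc,None,fx=1.85,fy=1.85,interpolation=cv2.INTER_CUBIC); o[245:245+s2.shape[0],:s2.shape[1]]=s2
cv2.imwrite("pics/w5.png",o)
E
```

```text
[ 0.62094112 -0.12788088  0.29468214]
-0.11 arm tip corners [array([219.6, 144.1]), array([260.6, 144.1])]
-0.105 arm tip corners [array([213.9, 144.1]), array([254.9, 144.1])]
```

View pics/w5.png

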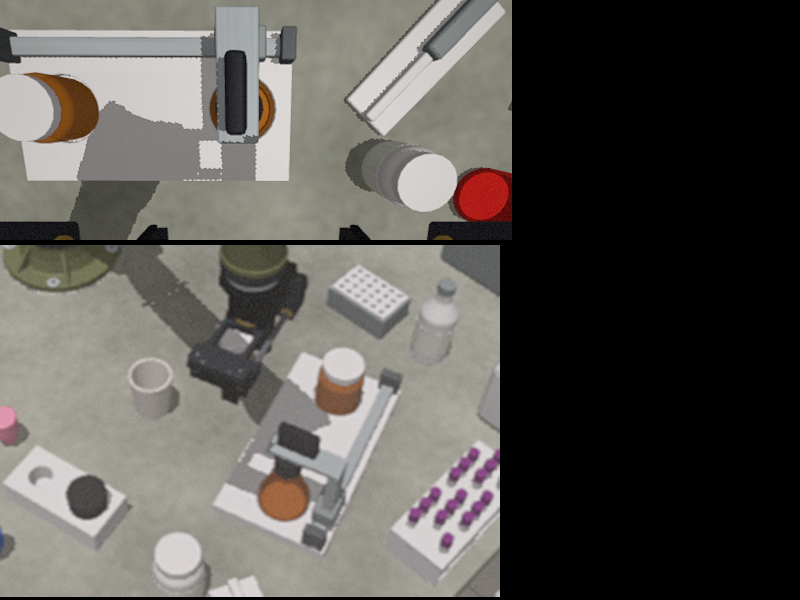

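The keeper's arm now covers the stopper, the bottle and wide stopper are in place, and the arm tip corners at (217/257.5,142) suggest keeper y ≈ −0.108. I'll zoom on the carriage and stop to make sure there's no gap.

```bash
python3 - <<'E'
from h import *
w=np.load("w5.npy");E=ext("wrist",w[:3],w[3:])
im=cv2.imread("pics/w5.png")[0:160,190:310]
sc=get_image("scene")[225:305,255:345]
o=np.zeros((600,800,3),np.uint8);a=cv2.resize(im,None,fx=3.7,fy=3.7,interpolation=cv2.INTER_CUBIC);b=cv2.resize(sc,None,fx=3.9,fy=3.9,interpolation=cv2.INTER_CUBIC)
o[:a.shape[0],:a.shape[1]]=a;o[:b.shape[0],449:449+b.shape[1]]=b
cv2.imwrite("pics/w6.png",o)
x=np.array([.942,.3355,0]);y=np.array([-.3355,.942,0]);c=np.array([.6447,.0081,0])
for u,v in((266,45),(280,45),(296,45)):
  for z in(.036,.05,.06):
    p=bp(E,(u,v),z)-c; print(u,z,"cradle x,y",(p@x).round(4),(p@y).round(4))
E
```

```text
266 0.036 cradle x,y 0.0721 -0.1371
266 0.05 cradle x,y 0.0696 -0.1365
266 0.06 cradle x,y 0.0678 -0.1361
280 0.036 cradle x,y 0.0721 -0.1532
280 0.05 cradle x,y 0.0696 -0.1521
280 0.06 cradle x,y 0.0678 -0.1512
296 0.036 cradle x,y 0.0721 -0.1716
296 0.05 cradle x,y 0.0696 -0.1698
296 0.06 cradle x,y 0.0679 -0.1686
```

View pics/w6.png

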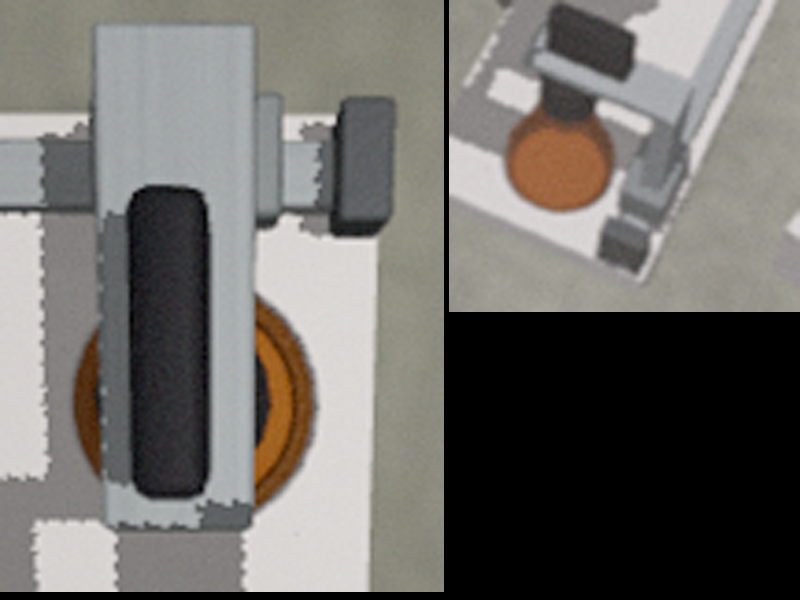

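```bash
python3 - <<'E'
from h import *
w=np.load("w5.npy");E=ext("wrist",w[:3],w[3:])
x=np.array([.942,.3355,0]);y=np.array([-.3355,.942,0]);c=np.array([.6447,.0081,0])
f=lambda u,v:(190+(u+.5)/3.7-.5,(v+.5)/3.7-.5)
for n,p,z in[("tray right edge y=-.170",f(376,300),.02),("tray right edge",f(370,570),.02),("armR",f(252,525),.156),("armL",f(105,525),.156),("armR back",f(255,30),.156),("armL back",f(96,30),.156),("flask R",f(317,405),.005),("tray left-bottom y=+.170",(27,181),.02)]:
    q=bp(E,p,z)-c;print(n,(q@x).round(4),(q@y).round(4))
E
```

```text
tray right edge y=-.170 0.0344 -0.169
tray right edge -0.0547 -0.1693
armR -0.0278 -0.1255
armL -0.0277 -0.0907
armR back 0.0785 -0.1258
armL back 0.0785 -0.0914
flask R 0.001 -0.1511
tray left-bottom y=+.170 -0.0899 0.1723
```

After correcting for a measured bias of about 1.5 mm (the tray edges read −0.169 and +0.172 instead of ±0.170), the keeper sits at about −0.110, its end value. The robot is clear of everything, so I'm handing in.

```bash
python3 -c "
from bench import *
print(close_job())"
```

```text
the job is handed in; nothing more can be done
None
```

The job is handed in: the narrow stopper is in the flask and the keeper is at the end stop on the flask's side, covering it. It took about 21 s of the 67 s allowed.

**Order of work:** I gripped the keeper and slid it about 135 mm toward the bottle. Then I moved the narrow black stopper from the stand into the flask. Finally I slid the keeper back until it stopped moving.

**Stopper:** It met firm contact (about 20 N) at tool height 0.114 m, against 0.113 m expected for fully home. The picture after release showed its top where a seated stopper's should be. I took no separate measurement of its height, and the keeper's arm then passed over it and came to rest above it.

**Keeper:** It did not move further under about 18 N. It measured −0.108 m raw, and about −0.110 m after correcting for a 1.5 mm camera bias seen on the tray edges.

**One disagreement:** The pictures show about 15 mm of bare rail between the carriage and the dark stop block. I took this to be how the carriage is shaped, because the keeper's position matches the −0.110 m given for the end stop and it would not move further.

**Rest of the bench:** The last pictures showed the bottle in its well and the wide stopper in the stand. The gripper was open and clear of everything.

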